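# Find the 36 mm tube and its clip with two radius leaves

### The job

Two tubes and two open clips from the mixed bin lie in the stands, and one of each is the 36 mm size. Touch the red-tabbed concave leaf to the tubes until you find the one on which it sits snugly and does not rock, press it home there gently (about 6 N, never more than 25 N), and let go so that it stays sitting upright astride that tube; then do the same with the green-tabbed convex leaf in the clips. Leave the other things on the table alone.

Things in the scene. Friction and masses are not known exactly. Their poses are not given: they have to be found in the camera images.
- concave_grip (a point): Centre of the red grip tab (18 mm along x, 20 mm along y, 45 mm tall) of the concave leaf: 57 mm above the centre of its arc, 19 mm below the tab's top and 26 mm above the steel fork. x along the axis of the arc, y across the leaf, z up.
- concave_arc (a point): Centre of the concave leaf's arc, an empty point 57 mm straight below concave_grip; x along the arc's axis, y across, z up. On the tube that fits, this point comes to rest 0.5 mm below the tube's axis; on the thinner tube it goes 3 mm below it and the leaf rocks.
- concave: The concave leaf: red tab over a steel fork with a downward-open arc for 36 mm (18.5 mm radius, a little play); 18 mm thick (x), 44 mm wide (y), about 140 g; leg tips 9 mm above the arc's centre. Origin at concave_arc. Starts standing upright on its legs in either pocket of the rest.
- convex_grip (a point): Centre of the green grip tab (18 mm along x, 20 mm along y, 45 mm tall) of the convex leaf: 44 mm above the centre of its rounded foot, 19 mm below the tab's top and 26 mm above the steel shoulder. x along the axis of the rounding, y across the leaf, z up.
- convex_arc (a point): Centre of the convex leaf's rounded foot, 44 mm straight below convex_grip; x along the rounding's axis, y across, z up. In the clip that fits, this point comes to rest 0.5 mm below the clip's axis; in the wider clip it goes 3 mm below it and the leaf rocks.
- convex: The convex leaf: green tab over a steel shoulder (56 mm wide along y, 24 mm tall) with a rounded foot of 36 mm diameter, 18 mm thick (x), about 140 g; lowest 18 mm below the arc's centre. Origin at convex_arc. Starts hanging upright by its shoulders in the other pocket of the rest.
- tube_p: One of two fixed grey tubes side by side, 90 mm apart, in a plywood stand: one 36 mm, one 31 mm in diameter, which is which is not told (it changes place). Axis along x, level, 70 mm above the table; origin on the axis at mid-length. 124 mm long, a black collar (43 mm diameter, 16 mm long) on each end; the leaf goes on the bare middle 88 mm. Rigid.
- tube_q: The other grey tube, described as for tube_p.
- clip_p: One of two fixed blue clips (half-round troughs open upward, 80 mm long, 56 mm wide) side by side, 90 mm apart, on a second stand: one is for 36 mm (trough radius 18.5 mm), one for 41 mm (21 mm), which is which is not told. Origin on the trough's axis at mid-length, in the air, 55 mm above the table; x along the trough, level; rims 13 to 15 mm below the axis. Rigid.
- clip_q: The other blue clip, described as for clip_p.
- rest: Fixed light wooden rest, 70 x 200 mm, with two alike pockets 110 mm apart along its y, in which the leaves wait; floor of the pockets 10 mm and rails 24 mm above the table. Origin under its centre.
- endcap: Bystander: black rubber end cap, 44 mm diameter, 34 mm tall, origin under its centre.
- jar: Bystander: glass jar with grey lid, 60 mm diameter, 75 mm tall, origin under its centre.
- collar: Bystander: black plastic ring, 52 mm diameter, 30 mm tall, origin under its centre.
There are look-alikes about, which are no part of the job. What is shaped like the convex but turquoise or yellow is not meant. Leave any black look-alike of the concave alone.

How it is judged:
By the outcome, as a careful person would: the job done as asked, in the order asked, and still so for the second after the job is handed in, with the robot touching nothing.
It also fails if it takes over 72 s, if anything falls off the work surface, if the arm or the gripper's body presses on something with over 40 N, if the wrist force passes 120 N, or if a joint passes its speed limit or range.

### The arm

A 6-joint arm with a two-finger parallel gripper is mounted at the origin on the work surface. World frame = base frame: x ahead of the robot, y to its left, z up, the work surface at z = 0. Lengths are in mm, angles in rad, forces in N, time in s.
With the tool pointing down it reaches from about 350 to 775 mm from the base axis. Payload 7.3 kg.
Tool frame: the origin (TCP) lies at the very end of the fingers, on their centre line; the grasp point (between the pads) lies 19 mm behind it (bot.tcp_to_grasp is the distance from the TCP to the grasp point, in mm); z points along the fingers, y is the direction in which the jaws open and shut (so a half turn about z gives the same grasp; the last joint's range is limited). The gripper opens to 92 mm and grips with 3 to 60 N. Pads are 19 mm wide; open, the fingers measure 130 mm over their backs; the gripper's body (75 mm by 190 mm) begins 47 mm behind the grasp point.
Start: joints at [1.067, 0.342, 1.524, -0, 1.275, -0.146], TCP at [183.849, 491.777, 226.741] pointing down, gripper open.
Joint ranges: [-2.53, 2.53], [-0.77, 2.02], [0.04, 2.7], [-1, 4.14], [0.28, 2.66], [-3.11, 3.11]. Speed limits (rad/s): [2.57, 2.57, 3.14, 3.14, 3.14, 3.14].

### API

Orientations are given as [roll, pitch, yaw] about the fixed x, y, z axes, in that order (R = Rz(yaw) Ry(pitch) Rx(roll)).
In Python, from plant import bot gives the robot as it stands. The module is installed in compiled form; this text tells all that it offers.
- The arm moves only by the tool carry_out, never from a script. Its argument "motion" is a list of rows, each a list of 5 numbers: the closure, from 0 (fully open) to 1 (shut), then the shift along the tool's x, y, z in mm, then the turn about the tool's z in degrees. In form: [[claw, dx, dy, dz, spin], ...]. A call has 1 to 10 rows; each row is the pose to reach, as a shift and turn from the pose measured when the call began, along the tool's axes at that moment; what a row does not reach only later rows make up. A row lasts 1/8 s, in which the tool goes at most 62.5 mm and 10.7 degrees, less where a joint would pass 70% of its speed; a pose out of reach is approached as far as the arm can. A call with a gripper value outside its range is refused whole. The fingers move at their own pace and stop on an object; the grip force is fixed at half the most. Time passes only in rows, so rows that repeat a pose let the fingers close. It gives the time, the measured TCP pose, the force and the opening at its end, in the units of the state.
- bot.get_obs(): the state, without advancing time (a new reading comes with each control period).
- bot.capture(name): name is "side" or "top" or "wrist"; returns a dict with "color" (480x640x3 uint8, red, green, blue), "depth" (480x640 float32, mm along the optical axis (not along the pixel's ray), 0 where there is no reading), "K" (3x3 intrinsics, pixels), "camera_from_world" (4x4, takes a point from world to camera coordinates). Camera axes: x right, y down, z forward; pixel columns grow to the right and rows downward; lengths in mm; the calibration is good to about 2 mm. A picture is of the moment at which its call begins.
- bot.close_job(): hands the job in, once; it reports no verdict.
The state is a dict: "time": time; "joint_positions": joint angles; "dq": joint speeds; "tau": joint torques, N m; "tool_pos": TCP position; "tcp_rot": TCP orientation; "contact_force": force on the tool from outside, world axes, zero at the start; "moment": the same for the moment, N m; "grip_width": finger opening in mm.
Only numpy, scipy, OpenCV 4.12 (cv2) and the standard library are available. Lean on these libraries where they do the work, as an engineer would, in place of code of your own. Each camera call takes 0.05 s, during which the arm holds its last target.

## Working session

There is one attempt and no reset: what is moved stays moved. The work goes in short steps, Python scripts to look and compute and a tool call to move; the robot and the scene stay as the last step left them, time stands still between calls to the robot, and variables do not carry over. Pictures are saved under pics/ and viewed, and the job is handed in when it is done.

Besides the shell and the picture viewer there is one more tool, called after "Request:" by a JSON object that holds its "name" and its "arguments", one argument or row to a line. carry_out: Moves the arm, as the interface text tells. Its arguments: {"type":"object","properties":{"motion":{"type":"array","items":{"type":"array","items":{"type":"number"}}}},"required":["motion"]}

```bash
mkdir -p pics
cat > h.py <<'E'
import numpy as np, cv2
from plant import bot
def save(n,f,crop=None,s=1):
    c=bot.capture(n); im=c["color"][:,:,::-1].copy()
    np.savez(f'pics/{f}.npz',**c)
    if crop: u0,v0,u1,v1=crop; im=im[v0:v1,u0:u1]
    if s!=1: im=cv2.resize(im,None,fx=s,fy=s,interpolation=cv2.INTER_CUBIC)
    cv2.imwrite(f'pics/{f}.png',im); return c
def cloud(c):
    K=c["K"];d=c["depth"].astype(float);v,u=np.mgrid[:480,:640]
    p=np.stack([(u-K[0,2])*d/K[0,0],(v-K[1,2])*d/K[1,1],d],-1)
    T=np.linalg.inv(c["camera_from_world"]); w=p@T[:3,:3].T+T[:3,3]; w[d==0]=np.nan
    return w
E
python3 - <<'E'
from h import *
for n in("side","top","wrist"): 
    c=save(n,n+'0'); T=np.linalg.inv(c["camera_from_world"]);print(n,T[:3,3].round(),T[:3,2].round(2))
print(bot.get_obs())
E
```

```text
side [ 312. -615.  521.] [ 0.25  0.79 -0.56]
top [343.  -7. 853.] [ 0.21  0.04 -0.98]
wrist [118. 517. 384.] [ 0.25 -0.09 -0.96]
{'time': 0.15, 'joint_positions': array([ 1.06697039e+00,  3.42547756e-01,  1.52474329e+00, -6.15769645e-07,
        1.27540426e+00, -1.46018895e-01]), 'dq': array([-0.00026143, -0.00310931, -0.00297257, -0.00102797, -0.0010693 ,
        0.00068605]), 'tau': array([ 1.31333858e-03, -4.31468296e+01, -2.44352031e+01,  7.18146516e-02,
        5.37125696e-02, -1.04388323e-04]), 'tool_pos': array([183.71719738, 491.50515016, 226.23131665]), 'tcp_rot': array([-3.14050165e+00, -1.59853743e-04,  2.78378570e+00]), 'contact_force': array([ 0.69720094, -0.12999382, -0.39390505]), 'moment': array([0.02664365, 0.01562475, 0.01604891]), 'grip_width': 91.62120137032673}
```

View pics/top0.png

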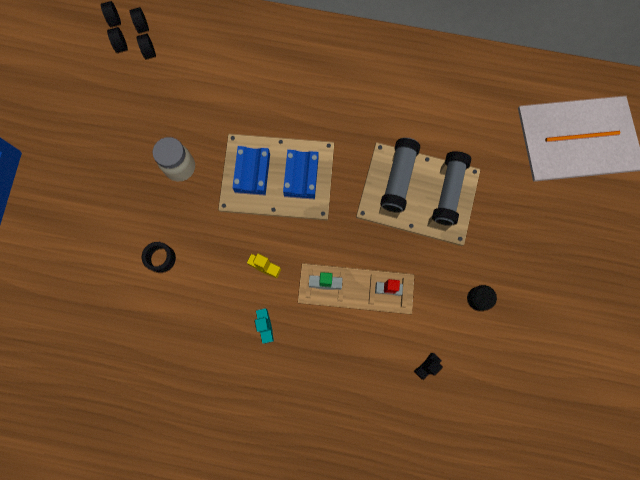

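View pics/side0.png

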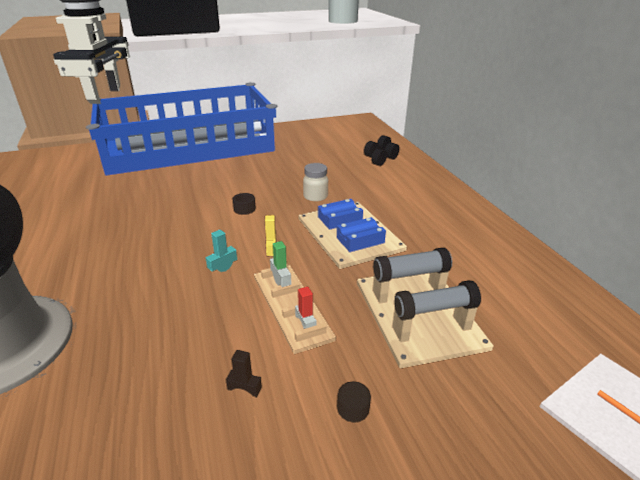

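View pics/wrist0.png

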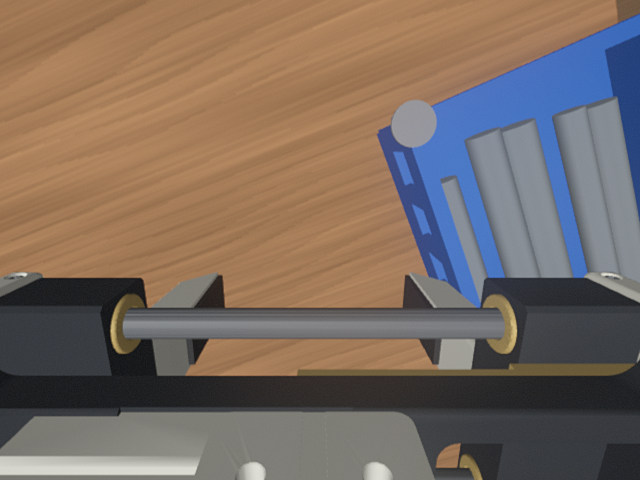

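Top view: red concave leaf at (393,286) and green convex at (326,280) in the rest. Tubes are at (400,175) and (452,189), clips at (252,170) and (301,174). Look-alikes: yellow (264,265), turquoise (264,326), black (429,366). Red and green fit by colour and by standing in the rest.

Run:
```python
from h import *
c=dict(np.load('pics/top0.npz')); w=cloud(c); im=c['color'].astype(int)
r,g,b=im[...,0],im[...,1],im[...,2]
def rep(n,m):
    p=w[m&~np.isnan(w[...,0])]; 
    print(n,len(p),'z95',np.percentile(p[:,2],[5,50,95]).round(1)); return p
pr=rep('red',(r>120)&(g<50)&(b<50)); pg=rep('green',(g>100)&(r<60)&(b<100)&(g-b>50))
for p in(pr,pg):
    zt=np.percentile(p[:,2],90); q=p[p[:,2]>zt-4]; print('top',zt.round(1),len(q),q.mean(0).round(1),cv2.minAreaRect(q[:,:2].astype(np.float32)))
# rest plank
for nm,reg,zlo,zhi in(('tubes',(370,135,485,235),60,120),('clips',(225,140,330,205),25,80)):
    u0,v0,u1,v1=reg; s=w[v0:v1,u0:u1].reshape(-1,3); s=s[(s[:,2]>zlo)&(s[:,2]<zhi)]
    print(nm,len(s)); 
    lab=cv2.kmeans(s[:,:2].astype(np.float32),2,None,(3,50,.1),5,cv2.KMEANS_PP_CENTERS)
    for k in(0,1):
        q=s[lab[1].ravel()==k]; print(q.mean(0).round(1),cv2.minAreaRect(q[:,:2].astype(np.float32)),np.percentile(q[:,2],[2,50,98]).round(1))
m=np.zeros((480,640),bool);m[262:315,296:416]=1
s=w[m]; s=s[(s[:,2]>6)&(s[:,2]<30)]; print('rest',cv2.minAreaRect(s[:,:2].astype(np.float32)))
a=save('top','redcrop',(220,220,460,400),3)
```

```text
red 120 z95 [74.1 75.9 78.1]
green 124 z95 [90.1 92.3 94.3]
top 77.9 115 [ 463.8 -106.8   76.2] ((463.72137451171875, -106.79310607910156), (17.10818862915039, 18.629018783569336), 3.3922066688537598)
top 94.0 119 [451.    2.1  92.4] ((450.9835205078125, 2.5652875900268555), (16.39617919921875, 17.540681838989258), 10.990727424621582)
tubes 3168
[648.9 -87.   83.6] ((653.0596923828125, -88.35271453857422), (42.64728546142578, 126.16605377197266), 85.87165069580078) [68.6 85.2 91.3]
[ 642.8 -175.5   82.1] ((645.8704833984375, -177.03955078125), (41.6180419921875, 123.60504913330078), 85.88430786132812) [66.  83.  91.5]
clips 2856
[624.4 172.2  37.1] ((626.2581787109375, 172.8780517578125), (81.83612060546875, 56.84284591674805), 6.942305564880371) [28.7 37.6 42.6]
[634.1  83.3  39.2] ((636.478759765625, 83.60224151611328), (81.55062103271484, 56.07364273071289), 6.462823867797852) [29.6 39.9 44.5]
rest ((455.45404052734375, -52.34173583984375), (70.34768676757812, 200.0206298828125), 5.680132865905762)
```

View pics/redcrop.png

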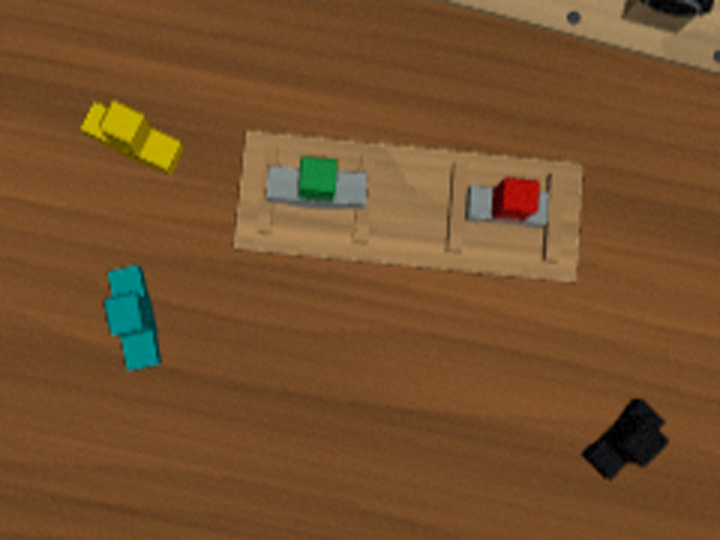

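The enlarged crop confirms red at crop (515,198) and green at (318,178), both in the rest. Next I fit the axes and radii from depth.

```bash
cat > fit.py <<'E'
from h import *
from scipy.optimize import least_squares
import sys
for cam in('top','side'):
  c=bot.capture(cam) ; D=[c['depth']]+[bot.capture(cam)['depth'] for _ in range(3)]
  D=np.array(D); print(cam,'noise',np.nanmedian(D.std(0)))
  c['depth']=D.mean(0); c['depth'][(D==0).any(0)]=0
  w=cloud(c); w=w.reshape(-1,3); w=w[~np.isnan(w[:,0])]
  for nm,x0,y0,yaw in(('tA',653,-88.4,-4.13),('tB',645.9,-177,-4.12)):
    a=np.radians(yaw); e=np.array([np.cos(a),np.sin(a)]); n=np.array([-e[1],e[0]])
    d=w[:,:2]-[x0,y0]; s=d@e; t=d@n
    m=(abs(s)<38)&(abs(t)<26)&(w[:,2]>55)
    s,t,z=s[m],t[m],w[m,2]
    def f(p,R=None):
        r=p[4] if R is None else R
        tt=t-p[0]-p[1]*s; zz=z-p[2]-p[3]*s
        return np.hypot(tt,zz)-r
    for R in(None,18,15.5):
        g=(lambda p:f(p,R)); o=least_squares(g,[0,0,70,0,17],loss='soft_l1')
        print(nm,len(s),R,o.x.round(3),'rms',np.sqrt(np.mean(g(o.x)**2)).round(3))
    print(' zmax prof',np.percentile(z,[90,97,100]).round(1))
  for nm,x0,y0,yaw in(('cA',626.3,172.9,6.7),('cB',636.5,83.6,6.7)):
    a=np.radians(yaw); e=np.array([np.cos(a),np.sin(a)]); n=np.array([-e[1],e[0]])
    d=w[:,:2]-[x0,y0]; s=d@e; t=d@n
    m=(abs(s)<30)&(abs(t)<30)&(w[:,2]>25)
    h=[]
    for k in range(-30,30,3):
        q=w[m&(t>=k)&(t<k+3),2]; h.append(np.median(q).round(1) if len(q) else 0)
    print(nm,h)
E
python3 fit.py
```

```text
top noise 1.1952386
tA 882 None [ 1.1600e-01 -0.0000e+00  6.9577e+01  2.0000e-03  1.7883e+01] rms 0.541
tA 882 18 [ 1.0600e-01 -0.0000e+00  6.9439e+01  2.0000e-03  1.7000e+01] rms 0.542
tA 882 15.5 [ 3.1600e-01 -1.0000e-03  7.2352e+01  1.0000e-03  1.7000e+01] rms 0.899
 zmax prof [87.5 88.  88.9]
tB 782 None [-9.8300e-01 -1.0000e-03  6.9644e+01  2.0000e-03  1.5366e+01] rms 0.554
tB 782 18 [-1.572e+00 -3.000e-03  6.663e+01  2.000e-03  1.700e+01] rms 0.829
tB 782 15.5 [-1.0130e+00 -1.0000e-03  6.9487e+01  2.0000e-03  1.7000e+01] rms 0.555
 zmax prof [85.1 85.7 86.8]
cA [np.float64(35.5), np.float64(39.8), np.float64(40.0), np.float64(40.0), np.float64(39.7), np.float64(38.4), np.float64(36.3), np.float64(34.7), np.float64(34.0), np.float64(33.5), np.float64(33.4), np.float64(34.0), np.float64(34.7), np.float64(36.2), np.float64(38.2), np.float64(39.6), np.float64(39.6), np.float64(39.7), np.float64(39.7), np.float64(39.3)]
cB [np.float64(40.8), np.float64(41.5), np.float64(41.5), np.float64(41.6), np.float64(41.5), np.float64(41.1), np.float64(39.4), np.float64(37.5), np.float64(36.4),
[... 752 characters left out ...]
 [84.2 84.7 85.3]
cA [np.float64(32.9), np.float64(39.0), np.float64(39.2), np.float64(39.3), np.float64(39.0), 0, np.float64(34.8), np.float64(34.1), np.float64(33.1), np.float64(33.1), np.float64(33.1), np.float64(33.7), np.float64(34.6), np.float64(36.3), np.float64(38.2), np.float64(39.2), np.float64(39.1), np.float64(39.2), np.float64(39.2), np.float64(38.2)]
cB [np.float64(33.5), np.float64(40.9), np.float64(40.9), np.float64(41.0), np.float64(40.8), np.float64(40.8), 0, np.float64(36.4), np.float64(35.9), np.float64(35.4), np.float64(35.6), np.float64(36.3), np.float64(37.6), np.float64(39.7), np.float64(40.8), np.float64(41.0), np.float64(40.9), np.float64(41.0), np.float64(40.7), 0]
```

Depth fits say the tube at y≈−88 is the 36 mm one (r≈17.9) and the one at y≈−177 is thinner (r≈15.4). The clip at y≈84 is the 36 mm one (trough floor 36 mm against 33.5 mm). I'll try those first and confirm them by touch. Now I move above the red tab.

```bash
cat >> h.py <<'E'
from scipy.spatial.transform import Rotation as Ro
def go(t,yaw=None):
    o=bot.get_obs(); R=Ro.from_euler('xyz',o['tcp_rot']).as_matrix()
    d=R.T@(np.array(t,float)-o['tool_pos'])
    y=np.degrees(o['tcp_rot'][2]); sp=0 if yaw is None else -((yaw-y+180)%360-180)
    print('t',round(o['time'],2),'shift',d.round(1),'spin',round(sp,1),'tcp',o['tool_pos'].round(1),'rpy',np.degrees(o['tcp_rot']).round(1),'F',o['contact_force'].round(1),'w',round(o['grip_width'],1))
E
python3 -c "
from h import *
go((464,-107,170),185.7)"
```

```text
t 0.6 shift [-472.1 -462.7   56.7] spin -26.2 tcp [183.9 491.8 226.7] rpy [180.    0.  159.5] F [-0.8  0.3  0.7] w 91.7
```

Request:
{"name": "carry_out", "arguments": {
  "motion": [
    [0.45, -472, -462, 57, -26],
    [0.45, -472, -462, 57, -26],
    [0.45, -472, -462, 57, -26],
    [0.45, -472, -462, 57, -26],
    [0.45, -472, -462, 57, -26],
    [0.45, -472, -462, 57, -26],
    [0.45, -472, -462, 57, -26],
    [0.45, -472, -462, 57, -26],
    [0.45, -472, -462, 57, -26],
    [0.45, -472, -462, 57, -26]
  ]
}}

```text
time: 1.85
tool_pos: [444.6, -65.0, 174.0]
tcp_rot: [-3.142, 0.001, -3.046]
contact_force: [0.2, 0.1, -0.2]
grip_width: 50.4
```

Request:
{"name": "carry_out", "arguments": {
  "motion": [
    [0.45, 0, 0, 0, 0]
  ]
}}

```text
time: 1.98
tool_pos: [445.9, -68.6, 173.5]
tcp_rot: [-3.141, 0.001, -3.051]
contact_force: [-0.1, 1.6, 0.0]
grip_width: 50.3
```

```bash
python3 -c "
from h import *
go((464,-107,39),185.7); c=save('wrist','w1')"
```

```text
t 1.98 shift [-14.4 -39.8 134.6] spin -0.5 tcp [445.9 -68.6 173.5] rpy [-1.800e+02  1.000e-01 -1.748e+02] F [-0.1  1.6  0. ] w 50.3
```

View pics/w1.png

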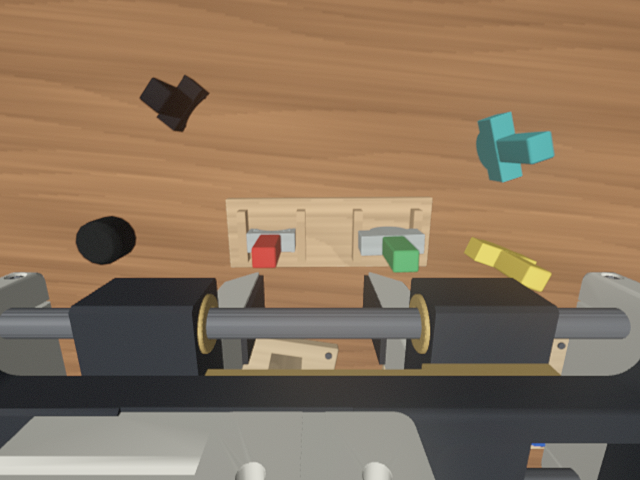

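Request:
{"name": "carry_out", "arguments": {
  "motion": [
    [0.45, -14, -40, 40, 0],
    [0.45, -14, -40, 40, 0]
  ]
}}

```text
time: 2.28
tool_pos: [461.4, -105.2, 131.3]
tcp_rot: [3.139, -0.004, -3.051]
contact_force: [0.7, 0.3, -0.0]
grip_width: 50.4
```

```bash
cat > tabs.py <<'E'
from h import *
for n in('wrist','top'):
    c=bot.capture(n); w=cloud(c); im=c['color'].astype(int); r,g,b=im[...,0],im[...,1],im[...,2]
    for nm,m in(('red',(r>100)&(g<60)&(b<60)),('green',(g>90)&(r<70)&(g-b>50))):
        p=w[m]; p=p[~np.isnan(p[:,0])]
        if len(p)<20: print(n,nm,'few');continue
        zt=np.percentile(p[:,2],92); q=p[p[:,2]>zt-4]
        print(n,nm,len(p),'ztop',zt.round(1),cv2.minAreaRect(q[:,:2].astype(np.float32)))
go((464,-107,39),185.7)
E
python3 tabs.py
```

```text
wrist red few
wrist green few
top red few
top green 124 ztop 94.1 ((450.8081970214844, 2.525334358215332), (15.954507827758789, 17.591161727905273), 11.594225883483887)
t 2.38 shift [-1.9 -3.3 94.5] spin -0.4 tcp [ 461.9 -104.   133.5] rpy [ 179.9   -0.  -174.7] F [ 0.3  0.5 -0.4] w 50.3
```

Run:
```python
from h import *
c=dict(np.load('pics/w1.npz')); w=cloud(c); im=c['color'].astype(int); r,g,b=im[...,0],im[...,1],im[...,2]
for nm,m in(('red',(r>100)&(g<60)&(b<60)),('green',(g>80)&(r<70)&(g-b>40))):
    p=w[m]; p=p[~np.isnan(p[:,0])]; zt=np.percentile(p[:,2],92); q=p[p[:,2]>zt-4]
    print(nm,len(p),zt.round(1),cv2.minAreaRect(q[:,:2].astype(np.float32)))
m=np.zeros((480,640),bool);m[195:272,222:436]=1
s=w[m]; s=s[(s[:,2]>6)&(s[:,2]<30)]; print('rest',cv2.minAreaRect(s[:,:2].astype(np.float32)))
```

```text
red 55 70.2 ((457.856689453125, -104.69440460205078), (21.368453979492188, 8.655033111572266), 62.48515319824219)Traceback (most recent call last):
  File "<stdin>", line 4, in <module>
    return _quantile_unchecked(
        a, q, axis, out, overwrite_input, method, keepdims, weights)
    return _ureduce(a,
                    func=_quantile_ureduce_func,
    ...<5 lines>...
                    overwrite_input=overwrite_input,
                    method=method)
    r = func(a, **kwargs)
    result = _quantile(arr,
                       quantiles=q,
    ...<2 lines>...
                       out=out,
                       weights=wgt)
    slices_having_nans = np.isnan(arr[-1, ...])
                                  ~~~^^^^^^^^^
IndexError: index -1 is out of bounds for axis 0 with size 0
```

Request:
{"name": "carry_out", "arguments": {
  "motion": [
    [0.45, -2, -3, 40, 0],
    [0.45, -2, -3, 75, 0],
    [0.45, -2, -3, 94, 0],
    [0.45, -2, -3, 94, 0],
    [0.45, -2, -3, 94, 0]
  ]
}}

```text
time: 3.0
tool_pos: [464.8, -106.3, 41.0]
tcp_rot: [3.141, 0.001, -3.048]
contact_force: [-0.4, 0.4, -0.1]
grip_width: 50.4
```

```bash
python3 -c "
from h import *
go((464,-107,39),185.7); c=save('side','s1',(220,200,420,360),4)"
```

```text
t 3.0 shift [ 0.9 -0.7  2. ] spin -0.3 tcp [ 464.8 -106.3   41. ] rpy [ 1.800e+02  1.000e-01 -1.746e+02] F [-0.4  0.4 -0.1] w 50.4
```

View pics/s1.png

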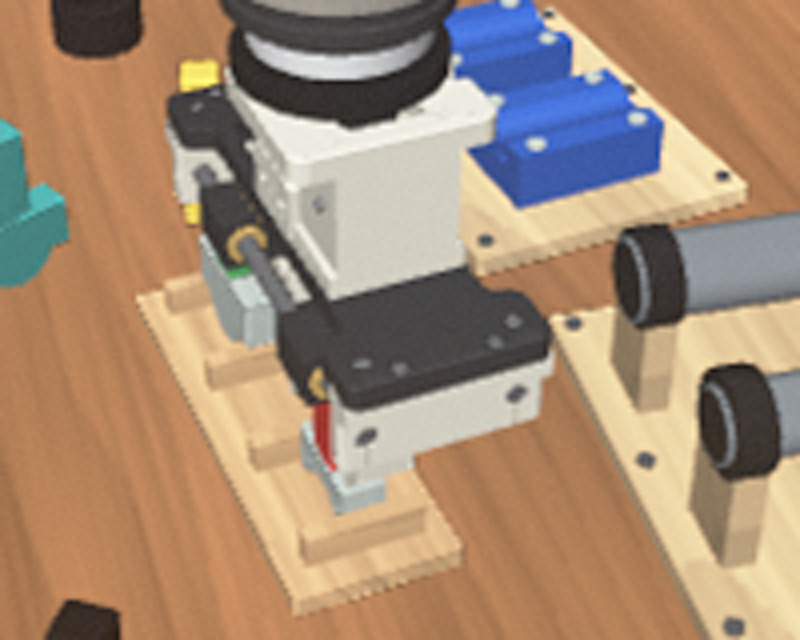

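The red tab lies between the fingers (crop (322,435)), so I close on it.

Request:
{"name": "carry_out", "arguments": {
  "motion": [
    [1, 1, 0, 2, 0],
    [1, 1, 0, 2, 0],
    [1, 1, 0, 2, 0],
    [1, 1, 0, 2, 0]
  ]
}}

```text
time: 3.55
tool_pos: [464.1, -106.7, 39.2]
tcp_rot: [-3.142, 0.002, -3.049]
contact_force: [-0.5, -0.5, 2.4]
grip_width: 20.2
```

Request:
{"name": "carry_out", "arguments": {
  "motion": [
    [1, 0, 0, 0, 0],
    [1, 0, 0, 0, 0]
  ]
}}

```text
time: 3.8
tool_pos: [464.0, -106.7, 39.2]
tcp_rot: [3.142, 0.002, -3.049]
contact_force: [-0.8, -0.2, 1.5]
grip_width: 19.8
```

Request:
{"name": "carry_out", "arguments": {
  "motion": [
    [1, 0, 0, -50, 0],
    [1, 0, 0, -100, 0],
    [1, 0, 0, -140, 0],
    [1, 0, 0, -140, 0],
    [1, 0, 0, -140, 0]
  ]
}}

```text
time: 4.42
tool_pos: [463.0, -106.4, 178.1]
tcp_rot: [3.141, -0.0, -3.049]
contact_force: [-0.4, 0.1, -2.1]
grip_width: 20.1
```

```bash
python3 -c "
from h import *
go((650,-88.6,150),175.9); c=save('side','s2')"
```

```text
t 4.42 shift [-187.8    0.4   28.1] spin 9.4 tcp [ 463.  -106.4  178.1] rpy [ 179.9   -0.  -174.7] F [-0.4  0.1 -2.1] w 20.1
```

View pics/s2.png

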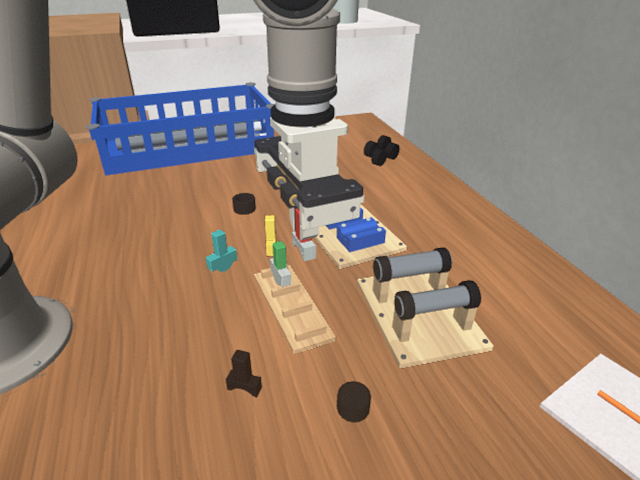

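The leaf is lifted at (304,240), and its pocket is empty. Moving over the 36 mm candidate tube.

Request:
{"name": "carry_out", "arguments": {
  "motion": [
    [1, -188, 0, 20, 9],
    [1, -188, 0, 20, 9],
    [1, -188, 0, 20, 9],
    [1, -188, 0, 20, 9],
    [1, -188, 0, 20, 9],
    [1, -188, 0, 20, 9],
    [1, -188, 0, 20, 9]
  ]
}}

```text
time: 5.35
tool_pos: [649.4, -89.2, 158.5]
tcp_rot: [3.141, -0.0, 3.077]
contact_force: [0.3, 0.3, -1.4]
grip_width: 20.0
```

```bash
python3 -c "
from h import *
go((650,-88.6,115),175.9); c=save('side','s3',(340,170,500,290),5)"
```

```text
t 5.35 shift [-0.6  0.6 43.5] spin 0.4 tcp [649.4 -89.2 158.5] rpy [179.9  -0.  176.3] F [ 0.3  0.3 -1.4] w 20.0
```

View pics/s3.png

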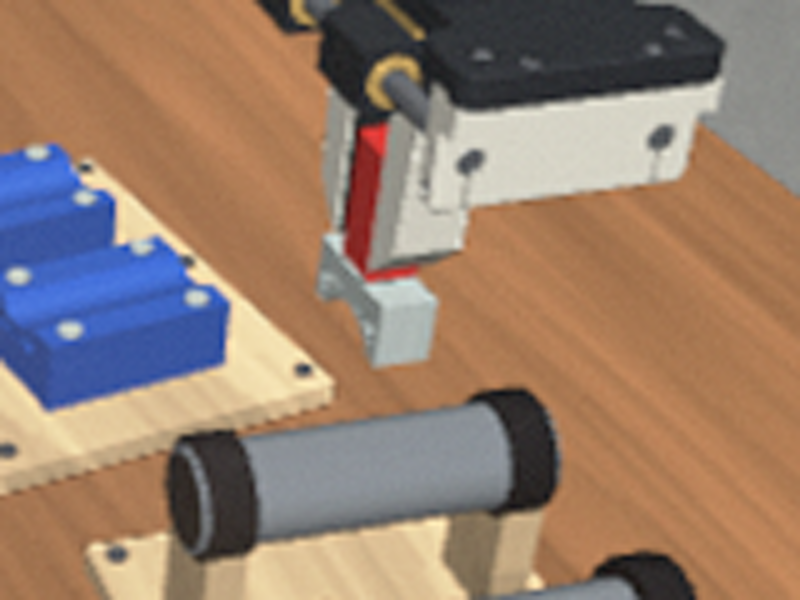

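Request:
{"name": "carry_out", "arguments": {
  "motion": [
    [1, 0, 0.5, 25, 0.4],
    [1, 0, 0.5, 40, 0.4],
    [1, 0, 0.5, 44, 0.4],
    [1, 0, 0.5, 44, 0.4]
  ]
}}

```text
time: 5.9
tool_pos: [649.6, -88.7, 114.8]
tcp_rot: [3.141, 0.0, 3.07]
contact_force: [-0.1, 0.2, -1.4]
grip_width: 19.8
```

Request:
{"name": "carry_out", "arguments": {
  "motion": [
    [1, 0, 0, 2, 0],
    [1, 0, 0, 4, 0]
  ]
}}

```text
time: 6.15
tool_pos: [649.9, -88.8, 111.3]
tcp_rot: [3.141, 0.001, 3.07]
contact_force: [-0.3, 1.0, -2.2]
grip_width: 19.8
```

```bash
python3 -c "
from h import *
go((650,-88.6,107.5),175.9); c=save('side','s4',(340,170,500,290),5)"
```

```text
t 6.15 shift [-0.   0.2  3.8] spin -0.0 tcp [649.9 -88.8 111.3] rpy [1.800e+02 1.000e-01 1.759e+02] F [-0.3  1.  -2.2] w 19.8
```

View pics/s4.png

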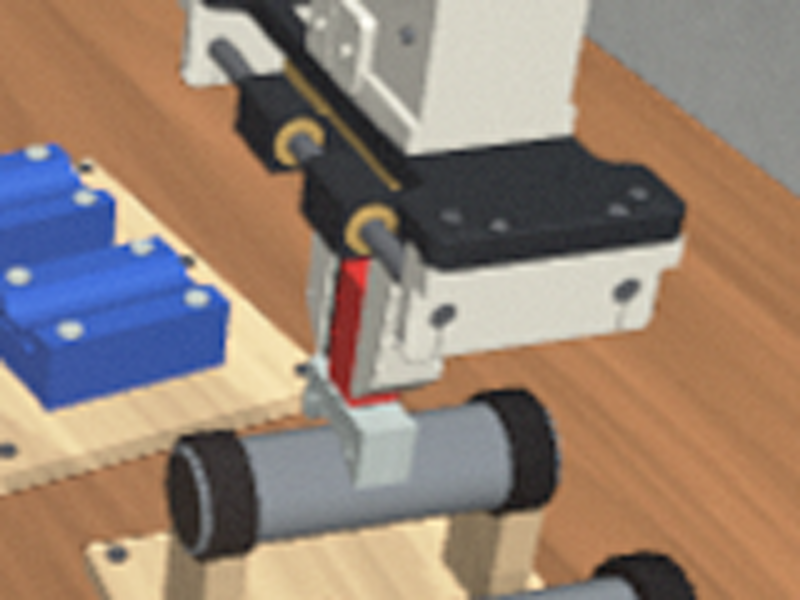

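The fork is astride the tube, just above seating. Now small steps while watching the force.

Request:
{"name": "carry_out", "arguments": {
  "motion": [
    [1, 0, 0, 1, 0],
    [1, 0, 0, 1, 0]
  ]
}}

```text
time: 6.45
tool_pos: [649.6, -88.7, 109.7]
tcp_rot: [3.141, 0.0, 3.07]
contact_force: [1.1, -0.1, -1.4]
grip_width: 19.6
```

Request:
{"name": "carry_out", "arguments": {
  "motion": [
    [1, 0, 0, 1, 0],
    [1, 0, 0, 1, 0]
  ]
}}

```text
time: 6.7
tool_pos: [649.6, -88.7, 108.6]
tcp_rot: [3.141, 0.0, 3.07]
contact_force: [0.1, 0.5, -1.9]
grip_width: 19.9
```

Request:
{"name": "carry_out", "arguments": {
  "motion": [
    [1, 0, 0, 0.7, 0],
    [1, 0, 0, 0.7, 0]
  ]
}}

```text
time: 6.95
tool_pos: [649.7, -88.9, 108.1]
tcp_rot: [3.141, 0.0, 3.07]
contact_force: [0.1, -1.6, 0.2]
grip_width: 19.8
```

Request:
{"name": "carry_out", "arguments": {
  "motion": [
    [1, 0, -0.4, 0.5, 0],
    [1, 0, -0.4, 0.5, 0]
  ]
}}

```text
time: 7.2
tool_pos: [649.8, -89.2, 107.9]
tcp_rot: [3.141, 0.001, 3.07]
contact_force: [-1.5, 1.0, 0.9]
grip_width: 20.0
```

Request:
{"name": "carry_out", "arguments": {
  "motion": [
    [1, 0, 0, 0.4, 0],
    [1, 0, 0, 0.4, 0]
  ]
}}

```text
time: 7.45
tool_pos: [649.8, -89.2, 107.9]
tcp_rot: [3.141, 0.001, 3.07]
contact_force: [-2.1, 0.3, 3.8]
grip_width: 19.8
```

Request:
{"name": "carry_out", "arguments": {
  "motion": [
    [1, 0, 0, 0.4, 0],
    [1, 0, 0, 0.4, 0]
  ]
}}

```text
time: 7.7
tool_pos: [649.8, -89.2, 107.9]
tcp_rot: [3.141, 0.001, 3.07]
contact_force: [-2.2, -0.1, 5.5]
grip_width: 20.0
```

Request:
{"name": "carry_out", "arguments": {
  "motion": [
    [1, 0, 0.8, 0.2, 0],
    [1, 0, 0.8, 0.2, 0]
  ]
}}

```text
time: 7.95
tool_pos: [649.8, -89.1, 107.9]
tcp_rot: [-3.141, 0.002, 3.07]
contact_force: [-2.1, -4.3, 5.2]
grip_width: 19.8
```

Request:
{"name": "carry_out", "arguments": {
  "motion": [
    [1, 0, -1.4, 0, 0],
    [1, 0, -1.4, 0, 0]
  ]
}}

```text
time: 8.2
tool_pos: [649.9, -89.5, 107.9]
tcp_rot: [3.14, 0.002, 3.07]
contact_force: [-1.2, 3.8, 4.7]
grip_width: 19.4
```

Seated at TCP z 107.9, where 107.7 was expected for the 36 mm tube and 105.2 for the thin one. A ±4 N sideways push moves it only 0.4 mm, so it is snug. I recentre, press to about 6 N, then release.

Request:
{"name": "carry_out", "arguments": {
  "motion": [
    [1, 0, 0.3, 0.3, 0],
    [1, 0, 0.3, 0.3, 0]
  ]
}}

```text
time: 8.45
tool_pos: [649.9, -89.5, 107.9]
tcp_rot: [3.141, 0.002, 3.07]
contact_force: [-2.3, -0.2, 5.2]
grip_width: 20.1
```

Request:
{"name": "carry_out", "arguments": {
  "motion": [
    [1, 0, 0, 0.2, 0],
    [1, 0, 0, 0.2, 0],
    [1, 0, 0, 0.2, 0]
  ]
}}

```text
time: 8.82
tool_pos: [649.9, -89.5, 107.9]
tcp_rot: [3.141, 0.002, 3.07]
contact_force: [-2.4, 0.6, 6.1]
grip_width: 19.5
```

Request:
{"name": "carry_out", "arguments": {
  "motion": [
    [0.6, 0, 0, 0, 0],
    [0.6, 0, 0, 0, 0],
    [0.5, 0, 0, 0, 0],
    [0.5, 0, 0, 0, 0]
  ]
}}

```text
time: 9.32
tool_pos: [649.9, -89.5, 107.7]
tcp_rot: [3.141, 0.002, 3.07]
contact_force: [0.2, 0.4, 0.6]
grip_width: 45.5
```

Request:
{"name": "carry_out", "arguments": {
  "motion": [
    [0.5, 0, 0, -20, 0],
    [0.5, 0, 0, -55, 0],
    [0.5, 0, 0, -80, 0],
    [0.5, 0, 0, -80, 0]
  ]
}}

```text
time: 9.82
tool_pos: [650.8, -89.8, 189.9]
tcp_rot: [-3.141, 0.006, 3.07]
contact_force: [0.2, 0.2, -0.1]
grip_width: 45.6
```

```bash
python3 -c "
from h import *
go((451,2.3,175),185.7); c=save('side','s5',(340,170,500,290),5)"
```

```text
t 9.82 shift [206.   77.6  13.5] spin -9.8 tcp [650.8 -89.8 189.9] rpy [-180.     0.4  175.9] F [ 0.2  0.2 -0.1] w 45.6
```

View pics/s5.png

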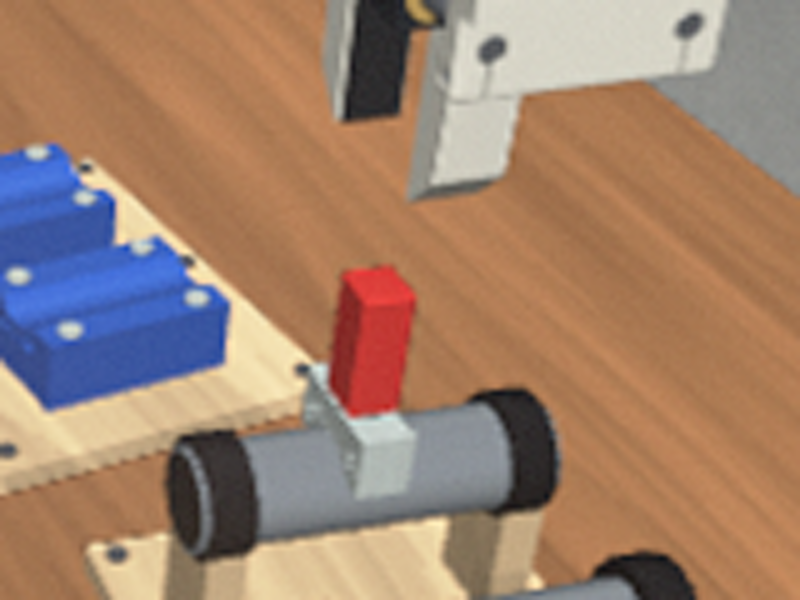

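The red leaf sits upright astride the tube (crop (375,340)) with the gripper clear. Next is the green tab.

Request:
{"name": "carry_out", "arguments": {
  "motion": [
    [0.5, 206, 78, 0, -10],
    [0.5, 206, 78, 0, -10],
    [0.5, 206, 78, 0, -10],
    [0.5, 206, 78, 0, -10],
    [0.5, 206, 78, 0, -10],
    [0.5, 206, 78, 14, -10],
    [0.5, 206, 78, 14, -10]
  ]
}}

```text
time: 10.75
tool_pos: [449.8, 2.7, 171.8]
tcp_rot: [3.141, 0.0, -3.039]
contact_force: [-0.6, 0.3, 0.1]
grip_width: 46.1
```

```bash
python3 -c "
from h import *
go((451,2.3,55),185.7)"
```

```text
t 10.75 shift [ -1.1  -0.6 116.8] spin 0.2 tcp [449.8   2.7 171.8] rpy [ 180.     0.  -174.1] F [-0.6  0.3  0.1] w 46.1
```

Request:
{"name": "carry_out", "arguments": {
  "motion": [
    [0.5, -1, -0.5, 50, 0],
    [0.5, -1, -0.5, 95, 0],
    [0.5, -1, -0.5, 117, 0],
    [0.5, -1, -0.5, 117, 0],
    [0.5, -1, -0.5, 117, 0]
  ]
}}

```text
time: 11.38
tool_pos: [451.8, 2.1, 55.5]
tcp_rot: [-3.141, 0.001, -3.039]
contact_force: [-0.0, -0.5, 0.3]
grip_width: 46.0
```

```bash
python3 -c "
from h import *
go((451,2.3,55),185.7); c=save('side','s6',(220,160,380,280),5)"
```

```text
t 11.38 shift [0.8 0.3 0.5] spin 0.2 tcp [451.8   2.1  55.5] rpy [-1.800e+02  1.000e-01 -1.741e+02] F [-0.  -0.5  0.3] w 46.0
```

View pics/s6.png

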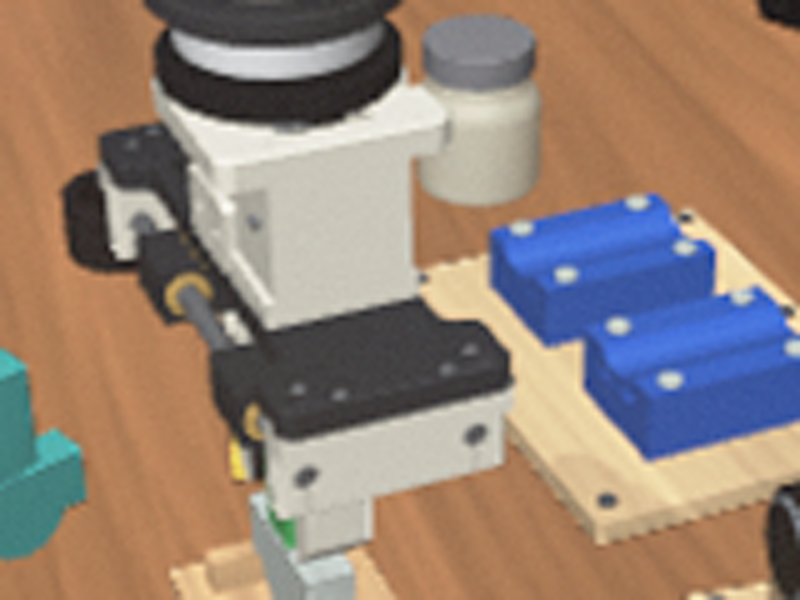

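The green tab is between the fingers (crop (282,525)), so I close on it.

Request:
{"name": "carry_out", "arguments": {
  "motion": [
    [1, 1, 0, 0.5, 0],
    [1, 1, 0, 0.5, 0],
    [1, 1, 0, 0.5, 0],
    [1, 1, 0, 0.5, 0],
    [1, 1, 0, 0.5, 0]
  ]
}}

```text
time: 12.05
tool_pos: [451.1, 1.9, 55.6]
tcp_rot: [-3.141, 0.003, -3.039]
contact_force: [-0.2, -0.9, 4.8]
grip_width: 19.9
```

Request:
{"name": "carry_out", "arguments": {
  "motion": [
    [1, 0, 0, -50, 0],
    [1, 0, 0, -95, 0],
    [1, 0, 0, -95, 0],
    [1, 0, 0, -95, 0]
  ]
}}

```text
time: 12.55
tool_pos: [450.2, 2.1, 149.7]
tcp_rot: [-3.142, 0.001, -3.039]
contact_force: [-0.5, 0.3, -1.8]
grip_width: 19.8
```

```bash
python3 -c "
from h import *
go((634,83.4,150),186.6); c=save('side','s7',(220,120,420,270),4)"
```

```text
t 12.55 shift [-1.912e+02  6.200e+01 -1.000e-01] spin -0.7 tcp [450.2   2.1 149.7] rpy [-1.800e+02  1.000e-01 -1.741e+02] F [-0.5  0.3 -1.8] w 19.8
```

View pics/s7.png

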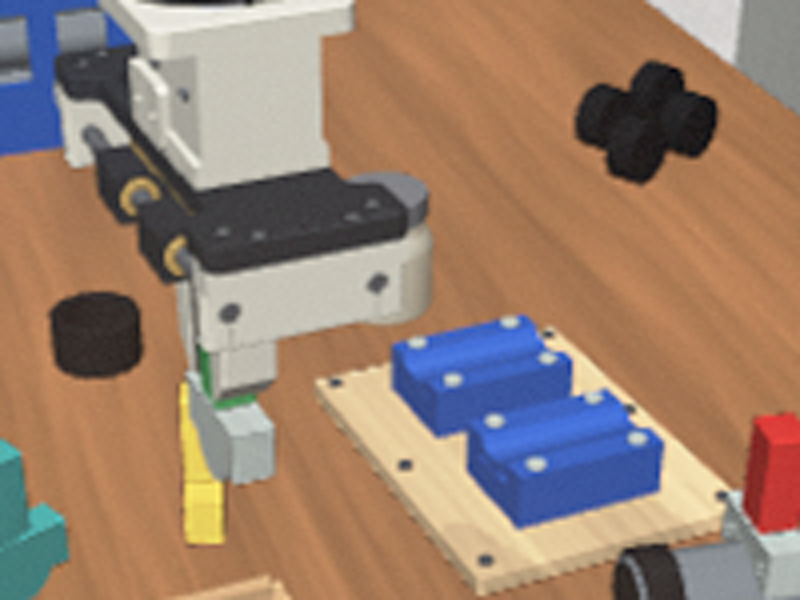

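Held upright. Moving over the nearer clip (36 mm candidate).

Request:
{"name": "carry_out", "arguments": {
  "motion": [
    [1, -191, 61, 0, -0.7],
    [1, -191, 61, 0, -0.7],
    [1, -191, 61, 0, -0.7],
    [1, -191, 61, 0, -0.7],
    [1, -191, 61, 0, -0.7],
    [1, -191, 61, 0, -0.7],
    [1, -191, 61, 10, -0.7]
  ]
}}

```text
time: 13.48
tool_pos: [633.4, 82.0, 139.7]
tcp_rot: [3.141, 0.001, -3.027]
contact_force: [0.1, -0.3, -1.4]
grip_width: 20.1
```

```bash
python3 -c "
from h import *
go((634,82.5,86),186.6)"
```

```text
t 13.47 shift [-0.6  0.5 53.7] spin -0.0 tcp [633.4  82.  139.7] rpy [ 1.800e+02  1.000e-01 -1.734e+02] F [ 0.1 -0.3 -1.4] w 20.1
```

Request:
{"name": "carry_out", "arguments": {
  "motion": [
    [1, 0, 0.5, 25, 0],
    [1, 0, 0.5, 45, 0],
    [1, 0, 0.5, 54, 0],
    [1, 0, 0.5, 54, 0]
  ]
}}

```text
time: 13.98
tool_pos: [632.9, 82.2, 85.3]
tcp_rot: [3.141, 0.0, -3.027]
contact_force: [0.8, 0.5, -1.0]
grip_width: 19.8
```

Request:
{"name": "carry_out", "arguments": {
  "motion": [
    [1, 0, 0, 2, 0],
    [1, 0, 0, 3, 0]
  ]
}}

```text
time: 14.22
tool_pos: [633.2, 82.2, 83.0]
tcp_rot: [3.142, 0.001, -3.027]
contact_force: [0.2, -0.6, -1.2]
grip_width: 20.2
```

```bash
python3 -c "
from h import *
go((634,82.5,80),186.6); c=save('side','s8',(280,150,440,270),5)"
```

```text
t 14.22 shift [-0.8  0.2  3. ] spin -0.1 tcp [633.2  82.2  83. ] rpy [ 1.800e+02  1.000e-01 -1.735e+02] F [ 0.2 -0.6 -1.2] w 20.2
```

View pics/s8.png

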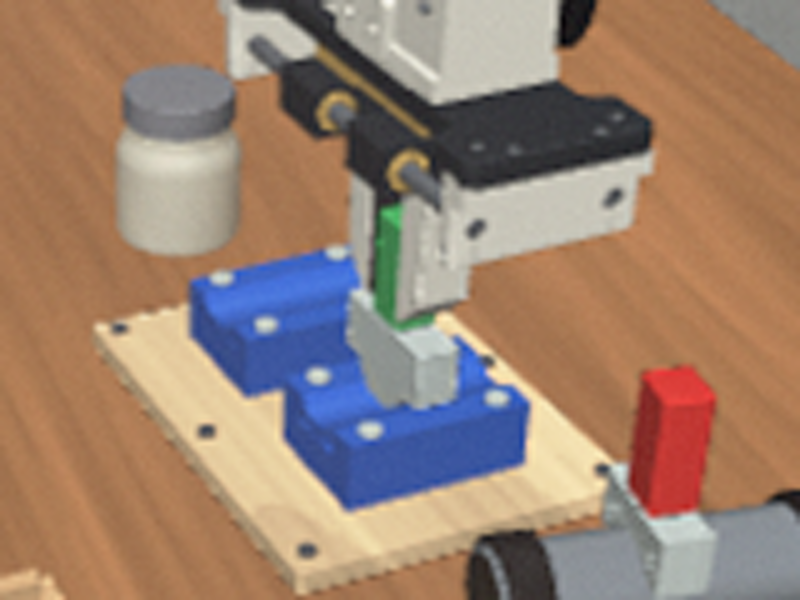

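The green foot is in the trough at crop (405,390), a few mm above seating. Fine steps now.

Request:
{"name": "carry_out", "arguments": {
  "motion": [
    [1, 0, 0, 1, 0],
    [1, 0, 0, 1, 0]
  ]
}}

```text
time: 14.52
tool_pos: [633.2, 82.2, 81.8]
tcp_rot: [3.141, 0.001, -3.027]
contact_force: [-0.5, -0.0, -0.8]
grip_width: 19.6
```

Request:
{"name": "carry_out", "arguments": {
  "motion": [
    [1, 0, 0, 1, 0],
    [1, 0, 0, 1, 0]
  ]
}}

```text
time: 14.78
tool_pos: [633.1, 82.2, 80.7]
tcp_rot: [3.141, 0.001, -3.027]
contact_force: [0.5, 0.5, -0.2]
grip_width: 19.8
```

Request:
{"name": "carry_out", "arguments": {
  "motion": [
    [1, 0, 0, 0.6, 0],
    [1, 0, 0, 0.6, 0]
  ]
}}

```text
time: 15.02
tool_pos: [633.2, 82.2, 80.2]
tcp_rot: [3.142, 0.001, -3.027]
contact_force: [0.1, -0.3, 0.0]
grip_width: 19.9
```

Request:
{"name": "carry_out", "arguments": {
  "motion": [
    [1, 0, 0, 0.4, 0],
    [1, 0, 0, 0.4, 0]
  ]
}}

```text
time: 15.28
tool_pos: [633.2, 82.2, 80.2]
tcp_rot: [-3.142, 0.001, -3.027]
contact_force: [-1.9, 0.2, 2.6]
grip_width: 19.7
```

Request:
{"name": "carry_out", "arguments": {
  "motion": [
    [1, 0, 0, 0.5, 0],
    [1, 0, 0, 0.5, 0]
  ]
}}

```text
time: 15.52
tool_pos: [633.2, 82.2, 80.1]
tcp_rot: [-3.142, 0.002, -3.027]
contact_force: [-3.5, 0.1, 4.9]
grip_width: 19.8
```

Request:
{"name": "carry_out", "arguments": {
  "motion": [
    [1, 0, 0.8, 0.1, 0],
    [1, 0, 0.8, 0.1, 0]
  ]
}}

```text
time: 15.78
tool_pos: [633.2, 82.4, 80.2]
tcp_rot: [-3.141, 0.002, -3.027]
contact_force: [-1.4, -3.9, 4.4]
grip_width: 19.5
```

Request:
{"name": "carry_out", "arguments": {
  "motion": [
    [1, 0, -1.6, 0, 0],
    [1, 0, -1.6, 0, 0]
  ]
}}

```text
time: 16.02
tool_pos: [633.4, 81.8, 80.1]
tcp_rot: [3.141, 0.002, -3.027]
contact_force: [0.1, 2.9, 2.6]
grip_width: 20.1
```

Seats at 80.2, where 80.0 was expected for the fit and 77.5 for the wide clip. Sideways play is about 0.6 mm, so it is snug. Recentre, press to about 6 N, release.

Request:
{"name": "carry_out", "arguments": {
  "motion": [
    [1, 0, 0.5, 0.4, 0],
    [1, 0, 0.5, 0.4, 0]
  ]
}}

```text
time: 16.27
tool_pos: [633.4, 82.0, 80.1]
tcp_rot: [-3.141, 0.002, -3.027]
contact_force: [-1.9, -0.5, 6.2]
grip_width: 20.0
```

Request:
{"name": "carry_out", "arguments": {
  "motion": [
    [1, 0, 0, 0.4, 0],
    [1, 0, 0, 0.4, 0]
  ]
}}

```text
time: 16.52
tool_pos: [633.4, 82.0, 80.1]
tcp_rot: [-3.141, 0.002, -3.027]
contact_force: [-2.3, 0.6, 5.5]
grip_width: 19.5
```

Request:
{"name": "carry_out", "arguments": {
  "motion": [
    [1, 0, 0, 0.2, 0],
    [1, 0, 0, 0.2, 0]
  ]
}}

```text
time: 16.77
tool_pos: [633.4, 81.9, 80.1]
tcp_rot: [-3.141, 0.002, -3.027]
contact_force: [-2.1, -0.1, 4.7]
grip_width: 19.9
```

Request:
{"name": "carry_out", "arguments": {
  "motion": [
    [1, 0, 0, 0.4, 0],
    [1, 0, 0, 0.4, 0]
  ]
}}

```text
time: 17.02
tool_pos: [633.4, 82.0, 80.1]
tcp_rot: [-3.141, 0.003, -3.027]
contact_force: [-1.4, 1.1, 6.8]
grip_width: 19.8
```

Request:
{"name": "carry_out", "arguments": {
  "motion": [
    [0.6, 0, 0, 0, 0],
    [0.6, 0, 0, 0, 0],
    [0.5, 0, 0, 0, 0],
    [0.5, 0, 0, 0, 0]
  ]
}}

```text
time: 17.52
tool_pos: [633.3, 81.9, 79.9]
tcp_rot: [-3.141, 0.002, -3.027]
contact_force: [0.4, 0.1, -0.6]
grip_width: 45.5
```

Request:
{"name": "carry_out", "arguments": {
  "motion": [
    [0.5, 0, 0, -20, 0],
    [0.5, 0, 0, -55, 0],
    [0.5, 0, 0, -110, 0],
    [0.5, 0, 0, -110, 0],
    [0.5, 0, 0, -110, 0]
  ]
}}

```text
time: 18.15
tool_pos: [632.8, 81.9, 189.5]
tcp_rot: [-3.141, 0.002, -3.027]
contact_force: [-0.3, 0.3, -0.2]
grip_width: 45.7
```

```bash
python3 -c "
from h import *
go((450,150,250)); c=save('side','s9',(280,150,480,300),4)"
```

```text
t 18.15 shift [173.7  88.5 -60.9] spin 0 tcp [632.8  81.9 189.5] rpy [-1.799e+02  1.000e-01 -1.734e+02] F [-0.3  0.3 -0.2] w 45.7
```

View pics/s9.png

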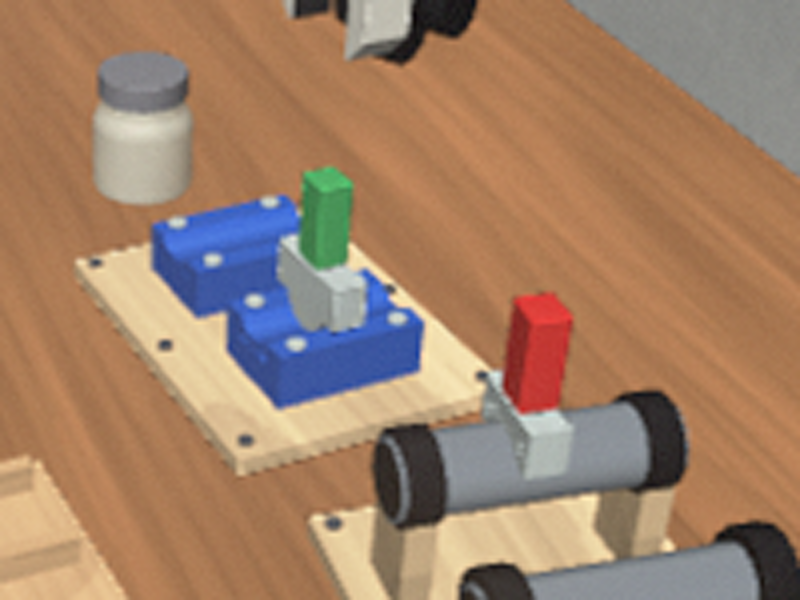

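Both leaves stand upright: green at crop (325,215), red at (538,355). I back off and check from above.

Request:
{"name": "carry_out", "arguments": {
  "motion": [
    [0.5, 0, 0, -60, 0],
    [0.5, 174, 88, -60, 0],
    [0.5, 174, 88, -60, 0],
    [0.5, 174, 88, -60, 0],
    [0.5, 174, 88, -60, 0],
    [0.5, 174, 88, -60, 0],
    [0.5, 174, 88, -60, 0]
  ]
}}

```text
time: 19.08
tool_pos: [450.8, 149.0, 248.1]
tcp_rot: [-3.141, 0.0, -3.027]
contact_force: [0.0, -0.1, -0.6]
grip_width: 46.0
```

```bash
sed -i "s/('wrist','top')/('side','top')/;\$d" tabs.py; python3 tabs.py; python3 -c "
from h import *
save('top','t9'); go((450,150,250))"
```

```text
side red 321 ztop 143.1 ((645.3717651367188, -92.01485443115234), (19.399703979492188, 17.02722930908203), 89.65098571777344)
side green 52 ztop 113.1 ((628.05859375, 75.29794311523438), (10.339468955993652, 21.19226837158203), 61.042083740234375)
top red 137 ztop 146.4 ((649.2692260742188, -88.84003448486328), (18.922502517700195, 17.646989822387695), 86.21720886230469)
top green 116 ztop 118.5 ((632.1943359375, 83.17078399658203), (16.152080535888672, 18.041200637817383), 11.416014671325684)
t 19.23 shift [ 0.3  1.1 -1.9] spin 0 tcp [450.4 149.  248.1] rpy [-180.    -0.  -173.5] F [-0.3 -0.  -0.8] w 45.5
```

View pics/t9.png

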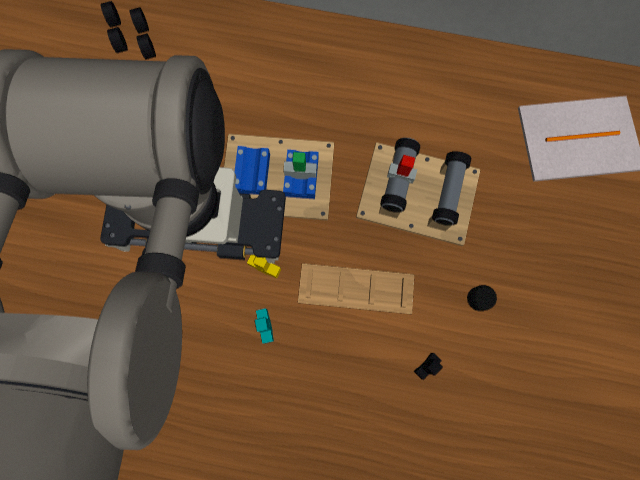

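In the top view the green tab is at (299,160) over its clip and the red at (407,164) over its tube. The rest is empty and the bystanders in view have not moved. Tab heights of 146.4 and 118.5 mm fit full seating (145.5 and 117.5), so I hand in.

```bash
python3 -c "
from plant import bot
print(bot.close_job())"
```

```text
the job is handed in; nothing more can be done
None
```

I seated the red concave leaf on the 36 mm tube (y ≈ −89) first, then the green convex leaf in the 36 mm clip (y ≈ 82). I handed the job in at about 19 s.

- **Choosing the fits:** Depth fits from the camera pointed to the 36 mm tube and clip, so I touched only those two and confirmed each by feel. I never touched the thinner tube or the wider clip.
- **Seating by touch:** The tool stopped at 107.9 mm on the tube (107.7 expected for a fit, 105.2 for the wrong one). In the clip it stopped at 80.1 mm (80.0 against 77.5). A 3–4 N sideways push moved each leaf only 0.4–0.6 mm, with its height steady.
- **Pressing force:** The readings peaked at 6.1 N for red and 6.8 N for green, so the press itself was up to about 1.5 N more once the leaf's weight is added. That is still far below 25 N.
- **Last checks:** Both leaves stood upright after release with the gripper clear. From the top camera the tab tops were within 1 mm of the seated height: 146.4 mm for red (145.5 expected) and 118.5 mm for green (117.5). Nothing else appeared to have moved, but the arm hid the jar and the collar in the final top view.
- **Disagreement:** The side camera's tab measurements came out up to about 5 mm lower, and 8 mm off sideways for green. I relied on the top camera and touch, because the side view catches the tabs' side faces and few pixels of the green one.

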